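# Put the sanded panel away in the carrier

### The arm

A 6-joint arm with a two-finger parallel gripper is mounted at the origin on a cart in front of the work surface, level with it; the furniture and walls round the work are solid. World frame = base frame: x ahead of the robot, y to its left, z up, the work surface at z = 0. Lengths are in m, angles in rad, forces in N, time in s.
With the tool pointing down it reaches from about 0.325 to 0.9 m from the base axis. Payload 3.5 kg.
Tool frame: the origin (TCP) lies between the finger pads; the fingertips stand 22 mm ahead of it and the grasp point (between the pads) lies 3 mm ahead of it; z points along the fingers, y is the line along which they close (so a half turn about z gives the same grasp; the last joint's range is limited). The gripper opens to 85 mm and grips with 20 to 120 N. Pads are 22 mm wide; open, the fingers measure 114 mm over their backs; the gripper's body (76 mm by 85 mm) begins 54 mm behind the grasp point. The pads swing forward as they close: fully open they stand 13 mm farther back than shut.
Start: joints at [-1.424, 0.276, -0.026, 1.268, 0, 1.467], TCP at [0.154, -0.606, 0.253] pointing down, gripper open.
Joint ranges: [-3.12, 3.12], [-0.85, 1.88], [-1.08, 1.24], [-1.95, 2.15], [-1.57, 1.53], [-3.14, 3.14]. Speed limits (rad/s): [2.57, 2.57, 3.14, 3.14, 3.14, 3.14].

### API

Orientations are given as a unit quaternion [w, x, y, z].
In Python, from bench import * gives the robot as it stands.
- The arm moves only by the tool servo_tool, never from a script. Its argument "deltas" is text: rows parted by semicolons, each of 5 numbers parted by spaces: the shift along the tool's x, y, z in mm, then the turn about the tool's z in degrees, then the opening, from 0 (shut) to 1 (fully open). A call has 1 to 12 rows; each row shifts and turns the commanded pose from where the row before left it, along the tool's axes as they then stand; what a row does not reach is not made up. A row lasts 1/12 s, in which the tool goes at most 41.7 mm and 7.16 degrees, less where a joint would pass 70% of its speed; a pose out of reach is approached as far as the arm can. A call with a gripper value outside its range is refused whole. The fingers move at their own pace and stop on an object; "force" is the grip in N (left out, the last holds). Time passes only in rows, so rows that do not move let the fingers close. It gives the time, the measured TCP pose, the force, the opening and the grip force at its end, in the units of the state.
- observe(): the state, without advancing time (a new reading comes with each control period).
- get_image(name): name is "scene" or "top"; returns the picture (420x560x3 uint8, red, green, blue); there is no depth.
- calibration(name): a dict with "vfov" (degrees; the focal length in pixels is half the picture's height over the tangent of half this angle, whatever the lens; pixels are square), "cx", "cy" (the principal point, pixels), "k1" (the pictures are not rectified: a ray, as slopes to the right and down, at radius r is drawn at 1 + k1 r^2 times it, then the intrinsics apply), "R" (3x3) and "t" (3): a world point X has camera coordinates R X + t. Camera axes: x right, y down, z forward; pixel columns grow to the right and rows downward; lengths in m; the calibration is good to about 2 mm. A picture is of the moment at which its call begins. calibration takes no time and is no camera call.
- sign_off(): hands the job in; it is judged then, once.
The state is a dict: "clock": time; "joints": joint angles; "qd": joint speeds; "effort": joint torques, N m; "eef_pos": TCP position; "tcp_rot": TCP orientation; "wrist_force": force on the tool from outside, world axes, zero at the start; "ft_torque": the same for the moment, N m; "grip_width": finger opening in m; "grasp_force": force on a finger pad.
Only numpy, scipy, OpenCV 4.12 (cv2) and the standard library are available. Lean on these libraries where they do the work, as an engineer would, in place of code of your own. Each camera call takes 0.05 s, during which the arm holds its last target. There are 200 camera calls.

### The job

The small primed panel lies flat in the stops of the sanding board, where no finger gets under it or beside it. Press on its face lightly, edge it out over the board's open front edge until enough hangs over to take hold of by its two long edges, and slide it into the empty upper groove of the panel carrier until it is fully home against the back wall. Be gentle: do not press or push hard, drop or tip the panel, or shift the board, the carrier, the panel already stored below or the things standing about.

Things in the scene. Friction and masses are not known exactly. Their poses are not given: they have to be found in the camera images.
- panel: Panel to put away: flat wood, whitish primed face, 130 (x) x 64 (y) x 6 mm (z), about 60 g. Origin: centre of its underside; x along its length, away from the robot at the start; z up out of the face, which is 1.5 mm above the stops. Friction on the waxed board about 0.3, of fingertips on it 0.6 or more: a press of 8 to 15 N carries it along; over 30 N spoils it.
- sanding_board: Plywood board on two cleats, 200 (x) x 150 (y) mm, top 45 mm above the table; loose, 2.2 kg. Origin: centre of its footprint at table height; x from its open front edge (x = -100 mm, nearest the robot) to the far stop. Thin stops on top, 16 mm wide, 4.5 mm high: far stop's inner face at x = +84 mm; two side stops leave a lane 67 mm wide (centred on y = 0) up to x = -78 mm.
- board_edge (a point): Middle of the sanding board's front top edge (board frame [-100, 0, 45] mm), over which the panel is to be edged. Below it is free space for fingers: the front cleat begins 25 mm behind the edge.
- carrier: Panel carrier: grooved wooden box, 136 (x) x 83 (y) x 82 mm (z), a grey strap on top (4 mm higher), open mouth towards the robot; loose, about 1.6 kg, so more than about 7 N may shove it. Origin: centre of its footprint at table height; x from the mouth (x = -68 mm) into the box. A panel that is home stands 6 mm out of the mouth (panel origin at carrier x = -9 mm).
- groove_mouth (a point): Middle of the upper groove's floor at the mouth (carrier frame [-68, 0, 58] mm). Two level grooves along x in the side walls, floors at z = 24 and 58 mm: 124 mm deep to the back wall, 8.5 mm high, 67 mm wide from bottom to bottom; side rails reach in 5 mm. The first 6 mm at the mouth are bevelled, about 2 mm wider up, down and sideways.
- stored_panel: A second panel, the same size, already stored in the lower groove (home, 6 mm out of the mouth). Origin: centre of its underside. Leave it in.
- sanding_block: Bystander: wooden sanding block, 48 x 76 x 27 mm, origin: centre of its underside.
- gesso_tin: Bystander: round tin, 78 mm across and 74 mm high, origin: centre of its underside.
- marker: Bystander: a felt marker lying flat, 17 x 135 x 16 mm (y is its length), origin: middle of its underside.

How it is judged:
On the way, in this order (a step that is already met when the one before it is completed fails the run):
1. the panel, still flat on the sanding board, hangs at least 20 mm over its front edge (x of panel in the frame of sanding_board below -0.055 m and z of panel in the frame of sanding_board between 0.042 and 0.048 m and angle between panel's own z axis and vertical below 0.06 rad), for 0.1 s.
2. the panel is at least 30 mm deep in the carrier's upper groove (x of panel in the frame of carrier above -0.103 m and y of panel in the frame of carrier between -0.003 and 0.003 m and z of panel in the frame of carrier between 0.0565 and 0.062 m and angle between the x axis of panel and the x axis of carrier, either way round below 0.06 rad), for 0.1 s.
At the end, for the whole second after the job is handed in: The panel lies in the carrier's upper groove, home against the back wall to within 3 mm, released and at rest; the stored panel is still within 7 mm of home in the lower groove (x of panel in the frame of carrier above -0.012 m and y of panel in the frame of carrier between -0.003 and 0.003 m and z of panel in the frame of carrier between 0.0565 and 0.062 m and angle between the x axis of panel and the x axis of carrier, either way round below 0.06 rad and linear speed of each of panel, carrier below 0.01 m/s and contact force between the fingers and panel below 0.1 N and x of stored_panel in the frame of carrier above -0.016 m); the robot touches nothing.
It fails at once if the panel is pressed against the sanding board or against the carrier with more than 30 N (contact force between panel and sanding_board above 30 N or contact force between panel and carrier above 30 N).
It fails at once if the panel is dropped (below the board's top) or tipped by more than 0.5 rad (height (world z) of panel below 0.035 m or angle between panel's own z axis and vertical above 0.5 rad).
It fails at once if the sanding board or the carrier is shifted by more than 20 mm (distance of any of sanding_board, carrier from where it was at the start of the episode above 0.02 m).
It fails at once if the stored panel is drawn out of its groove by more than 15 mm (x of stored_panel in the frame of carrier below -0.024 m).
It fails at once if the sanding block, the tin or the marker is moved by more than 30 mm (distance of any of sanding_block, gesso_tin, marker from where it was at the start of the episode above 0.03 m).
It also fails if it takes over 72 s, if anything falls off the work surface, if the arm or the gripper's body presses on something with over 40 N, if the wrist force passes 120 N, or if a joint passes its speed limit or range.

## Working session

There is one attempt and no reset: what is moved stays moved. The work goes in short steps, Python scripts to look and compute and a tool call to move; the robot and the scene stay as the last step left them, time stands still between calls to the robot, and variables do not carry over. Pictures are saved under pics/ and viewed, at most 10 in all, crops included, and the job is handed in when it is done.

Besides the shell and the picture viewer there is one more tool, called after "Emit:" by a JSON object that holds its "api" and its "payload", one argument or row to a line. servo_tool: Moves the arm, as the interface text tells. Its arguments: {"type":"object","properties":{"deltas":{"type":"string"},"force":{"type":"number"}},"required":["deltas"]}

```bash
mkdir -p pics; ls
python3 - <<'E'
from bench import *
import cv2,numpy as np
for n in("scene","top"):
    im=get_image(n); cv2.imwrite(f"pics/{n}0.png",im[:,:,::-1]); c=calibration(n); print(n,c)
print(observe())
E
```

```text
pics
scene {'vfov': 52.735416354892, 'cx': 283.87836921132254, 'cy': 208.53322367402262, 'k1': -0.131961475896593, 'R': array([[-0.86769915, -0.49677389, -0.01771711],
       [-0.33497247,  0.61067645, -0.71754283],
       [ 0.36727596, -0.61667655, -0.69628902]]), 't': array([0.52014431, 0.26748674, 0.67033792])}
top {'vfov': 47.07489790969062, 'cx': 279.22657355067787, 'cy': 211.08865016161602, 'k1': -0.15293992456072844, 'R': array([[ 4.13393213e-03, -9.99990752e-01,  1.18601619e-03],
       [-9.98071018e-01, -4.19945896e-03, -6.19403603e-02],
       [ 6.19447681e-02, -9.27671142e-04, -9.98079148e-01]]), 't': array([-0.02542946,  0.56800642,  1.02545093])}
{'clock': 0.1, 'joints': array([-1.42438912e+00,  2.77073077e-01, -2.77453576e-02,  1.26804176e+00,
       -1.97840350e-05,  1.46742264e+00]), 'qd': array([ 1.12933754e-03, -2.36099585e-03,  4.04350955e-03,  1.13153624e-03,
        8.90577482e-05, -5.10516815e-04]), 'effort': array([ 2.22407498e-04, -4.46708643e+01,  2.96128964e+01,  8.45526753e-03,
       -7.50013555e-05,  2.87161281e-07]), 'eef_pos': array([ 0.15439653, -0.60493011,  0.25226072]), 'tcp_rot': array([-1.03148100e-03,  9.92210790e-01,  1.24565979e-01, -3.20918571e-05]), 'wrist_force': array([-0.06588298,  0.8120746 , -0.22144366]), 'ft_torque': array([0.04061675, 0.02228946, 0.00559656]), 'grasp_force': 0.0, 'grip_width': 0.08576714895422315}
```

View pics/scene0.png

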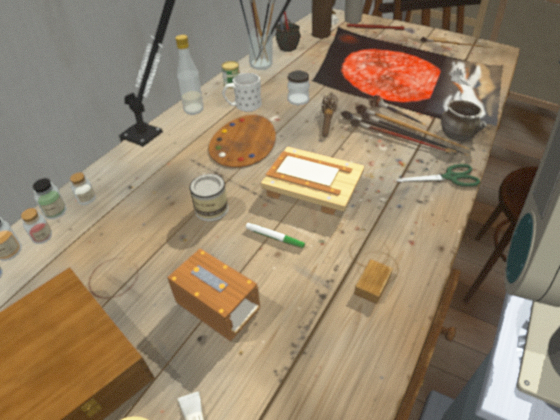

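View pics/top0.png

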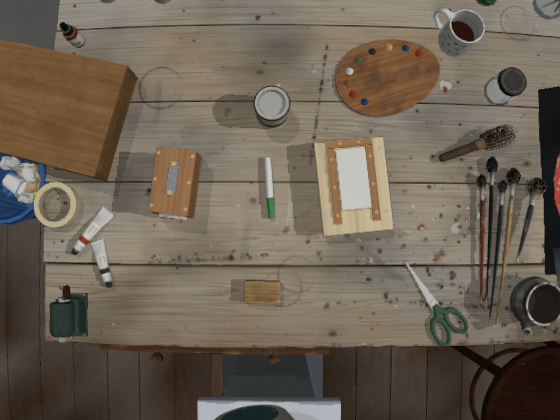

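The top view shows the board at about (353,187) with the white panel in it, the carrier at (175,183) with its mouth facing down, the tin at (271,105), the marker at (269,187) and the block at (262,292). Next I'll measure the board, panel and carrier.

```bash
cat > h.py <<'E'
from bench import *
import cv2,numpy as np
def K(c):
    f=210/np.tan(np.radians(c["vfov"])/2); return np.array([[f,0,c["cx"]],[0,f,c["cy"]],[0,0,1]]),np.array([c["k1"],0,0,0,0])
def ray(n,px):
    c=calibration(n);k,d=K(c)
    u=cv2.undistortPoints(np.float64(px).reshape(-1,1,2),k,d).reshape(-1,2)
    D=np.c_[u,np.ones(len(u))]@c["R"]; return -c["R"].T@c["t"],D
def plane(n,px,z):
    o,D=ray(n,px); return o+D*((z-o[2])/D[:,2])[:,None]
def proj(n,X):
    c=calibration(n);k,d=K(c)
    return cv2.projectPoints(np.float64(X).reshape(-1,1,3),cv2.Rodrigues(c["R"])[0],c["t"],k,d)[0].reshape(-1,2)
def quad(mask):
    cs,_=cv2.findContours(mask,cv2.RETR_EXTERNAL,cv2.CHAIN_APPROX_NONE)
    c=max(cs,key=cv2.contourArea); return c.reshape(-1,2).astype(float)
def rect(P):
    (c,s,a)=cv2.minAreaRect(np.float32(P[:,:2]*1000)); return np.round(c,1),np.round(s,1),round(a,2)
E
python3 - <<'E'
from h import *
im=cv2.imread("pics/top0.png"); hsv=cv2.cvtColor(im,cv2.COLOR_BGR2HSV)
for p in [(353,180),(325,225),(353,225),(335,180),(348,145),(163,200),(190,170),(172,180),(355,240),(145,190),(175,217)]: print(p,hsv[p[1],p[0]])
roi=np.zeros(im.shape[:2],np.uint8); roi[130:245,305:400]=255
pm=cv2.inRange(hsv,(0,0,200),(180,50,255))&roi
print("panel",rect(plane("top",quad(pm),.051)))
a=im[125:250,300:410]; b=im[135:230,130:240]
a=cv2.resize(a,None,fx=4,fy=4,interpolation=2)[:500,:400];b=cv2.resize(b,None,fx=4,fy=4,interpolation=2)[:380,:400]
cv2.imwrite("pics/z1.png",np.hstack([a,np.vstack([b,np.zeros((120,b.shape[1],3),np.uint8)])]))
E
```

```text
(353, 180) [ 26   9 195]
(325, 225) [ 21  66 181]
(353, 225) [ 21  65 193]
(335, 180) [ 14 126 144]
(348, 145) [ 14 125 143]
(163, 200) [ 14 125 145]
(190, 170) [ 14 125 151]
(172, 180) [100  17 136]
(355, 240) [ 19  35 118]
(145, 190) [19 43 94]
(175, 217) [ 20  27 170]Traceback (most recent call last):
  File "<stdin>", line 6, in <module>
  File "h.py", line 16, in quad
    c=max(cs,key=cv2.contourArea); return c.reshape(-1,2).astype(float)
ValueError: max() iterable argument is empty
```

Run:
```python
from h import *
im=cv2.imread("pics/top0.png"); hsv=cv2.cvtColor(im,cv2.COLOR_BGR2HSV)
def R(m,x0,x1,y0,y1):
    r=np.zeros_like(m); r[y0:y1,x0:x1]=m[y0:y1,x0:x1]; return r
pm=R(cv2.inRange(hsv,(0,0,165),(180,35,255)),334,374,143,215)
print("panel",rect(plane("top",quad(pm),.051)))
bm=R(cv2.inRange(hsv,(10,45,135),(30,255,255)),305,400,130,240)|pm
print("board",rect(plane("top",quad(cv2.morphologyEx(bm,cv2.MORPH_OPEN,np.ones((3,3)))),.045)))
sm=R(cv2.inRange(hsv,(8,95,90),(18,255,255)),305,400,130,240)
sm=cv2.morphologyEx(sm,cv2.MORPH_CLOSE,np.ones((3,3)))
print("stops",rect(plane("top",quad(sm),.0495)))
cm=R(cv2.inRange(hsv,(8,95,110),(18,255,255)),130,220,135,225)
print("carrier",rect(plane("top",quad(cm),.082)))
tm=R(cv2.inRange(hsv,(90,10,90),(120,255,255)),155,190,155,205)
print("strap",rect(plane("top",quad(tm),.086)))
x=im.copy(); 
for m,c in((pm,(0,0,255)),(bm,(0,255,0)),(cm,(255,0,0))):
    cs,_=cv2.findContours(m,0,1); cv2.drawContours(x,cs,-1,c,1)
f=lambda q:cv2.resize(q,None,fx=4,fy=4,interpolation=0)
a=f(np.hstack([im[130:245,310:400],im[130:245,140:230]])[:, :180]);
b=f(np.hstack([x[130:245,310:400],x[130:245,140:230]]));
cv2.imwrite("pics/z1.png",cv2.resize(a,None,fx=1.1,fy=1.1))
cv2.imwrite("pics/z2.png",cv2.resize(b,None,fx=1.1,fy=1.1))
```

```text
panel (array([ 636.4, -179. ]), array([128.6,  62.5]), 6.04)
board (array([ 623.6, -196. ]), array([201.3, 181.1]), 5.95)
stops (array([ 633.1, -178.5]), array([176.8,  98.7]), 5.77)
carrier (array([626.1, 197.6]), array([ 84. , 135.5]), 83.55)
strap (array([631.7, 197.6]), array([16.8, 66.3]), 83.64)
```

View pics/z2.png

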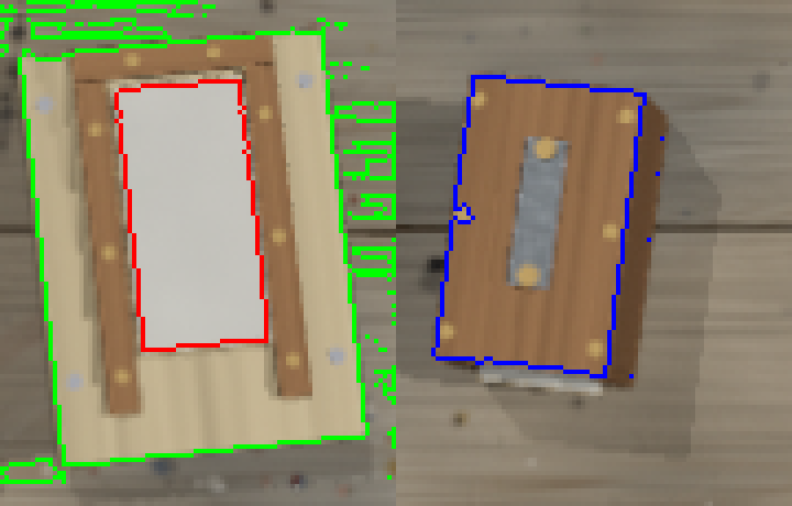

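The masks fit the outlines well. The panel is centred at (636,-179) mm with yaw +5.9°, and the carrier at (626,198) mm with yaw -6.45°; their sizes match those given. I'll set out toward the press point with the fingers shut.

Emit:
{"api": "servo_tool", "payload": {
  "deltas": "0 0 0 4.2 0; 0 0 0 4.2 0; 34 -23 0 0 0; 34 -23 0 0 0; 34 -23 0 0 0; 34 -23 0 0 0; 34 -23 0 0 0; 34 -23 0 0 0; 34 -23 0 0 0; 34 -23 0 0 0; 34 -23 0 0 0; 34 -23 0 0 0",
  "force": 20
}}

```text
clock: 1.1
eef_pos: [0.47, -0.34, 0.2529]
tcp_rot: [-0.0, 0.999, 0.052, -0.0]
wrist_force: [0.4, -0.7, 0.3]
grip_width: 0.0001
grasp_force: 0.0
```

Emit:
{"api": "servo_tool", "payload": {
  "deltas": "34 -23 15 0 0; 34 -23 15 0 0; 34 -23 15 0 0; 34 -23 15 0 0; 34 -23 15 0 0; 34 -23 15 0 0; 0 0 15 0 0; 0 0 15 0 0; 0 0 0 0 0; 0 0 0 0 0"
}}

```text
clock: 1.93
eef_pos: [0.6476, -0.1902, 0.1358]
tcp_rot: [-0.001, 0.999, 0.052, -0.002]
wrist_force: [0.1, 0.9, 0.6]
grip_width: 0.0002
grasp_force: 0.0
```

```bash
cat >> h.py <<'E'
def go(x,y,z,yaw):
    "tool-frame shift (mm) and turn (deg) from the measured pose to a goal in mm/deg"
    from scipy.spatial.transform import Rotation as Ro
    s=observe(); q=s["tcp_rot"]; M=Ro.from_quat([q[1],q[2],q[3],q[0]]).as_matrix()
    cy=np.degrees(np.arctan2(M[1,0],M[0,0]))
    print("t",round(s["clock"],2),"pos",np.round(s["eef_pos"]*1000,1),"yaw",round(cy,2),"tilt",np.round(M[:2,2],3),"shift",np.round(M.T@(np.array([x,y,z])-s["eef_pos"]*1000),1),"turn",round(cy-yaw,2),"F",np.round(s["wrist_force"],1),"w",round(s["grip_width"]*1000,1))
E
python3 - <<'E'
from h import *
go(661.3,-176.4,80,5.9)
E
```

```text
t 1.93 pos [ 647.6 -190.2  135.8] yaw 5.93 tilt [-0.004  0.001] shift [ 15.2 -12.2  55.8] turn 0.03 F [0.1 0.9 0.6] w 0.2
```

Emit:
{"api": "servo_tool", "payload": {
  "deltas": "8 -6 12 0 0; 7 -6 12 0 0; 0 0 12 0 0; 0 0 12 0 0; 0 0 4 0 0; 0 0 2 0 0; 0 0 0 0 0; 0 0 0 0 0"
}}

```text
clock: 2.6
eef_pos: [0.6627, -0.1777, 0.0837]
tcp_rot: [0.0, 0.999, 0.051, 0.0]
wrist_force: [-1.0, -0.0, -1.7]
grip_width: -0.0001
grasp_force: 0.0
```

Run:
```python
from h import *
go(661.3,-176.4,73,5.9)
im=get_image("scene"); cv2.imwrite("pics/s1.png",cv2.resize(im[120:240,230:400,::-1],None,fx=4,fy=4,interpolation=2))
```

```text
t 2.6 pos [ 662.7 -177.7   83.7] yaw 5.89 tilt [ 0. -0.] shift [-1.2 -1.5 10.7] turn -0.01 F [-1.  -0.  -1.7] w -0.1
```

View pics/s1.png

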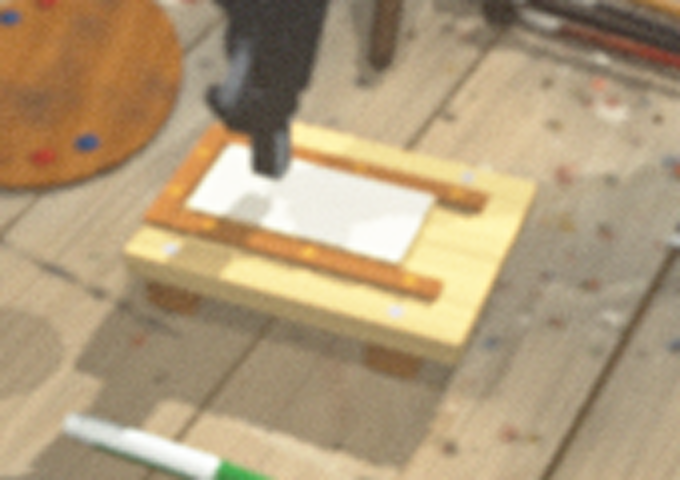

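The close-up shows the shut fingers over the far half of the panel, above its middle line at about (270,170) in the crop. Next I'll descend gently until they touch.

Emit:
{"api": "servo_tool", "payload": {
  "deltas": "0 0 3 0 0; 0 0 3 0 0; 0 0 2 0 0; 0 0 1 0 0; 0 0 0 0 0; 0 0 0 0 0"
}}

```text
clock: 3.15
eef_pos: [0.6625, -0.1774, 0.0744]
tcp_rot: [-0.0, 0.999, 0.052, -0.0]
wrist_force: [0.3, 0.1, 0.8]
grip_width: 0.0001
grasp_force: 0.0
```

Emit:
{"api": "servo_tool", "payload": {
  "deltas": "0 0 0.5 0 0; 0 0 0.5 0 0; 0 0 0 0 0"
}}

```text
clock: 3.4
eef_pos: [0.6626, -0.1774, 0.0735]
tcp_rot: [0.0, 0.999, 0.052, 0.0]
wrist_force: [-0.3, 0.1, -0.2]
grip_width: 0.0001
grasp_force: 0.0
```

Emit:
{"api": "servo_tool", "payload": {
  "deltas": "0 0 0.5 0 0; 0 0 0.5 0 0; 0 0 0 0 0; 0 0 0 0 0"
}}

```text
clock: 3.73
eef_pos: [0.6628, -0.1775, 0.0731]
tcp_rot: [0.0, 0.999, 0.052, 0.0]
wrist_force: [-1.1, 0.3, 4.0]
grip_width: 0.0001
grasp_force: 1.9
```

Emit:
{"api": "servo_tool", "payload": {
  "deltas": "0 0 0.5 0 0; 0 0 0 0 0; 0 0 0 0 0"
}}

```text
clock: 3.98
eef_pos: [0.663, -0.1776, 0.0731]
tcp_rot: [0.0, 0.999, 0.052, 0.001]
wrist_force: [-1.3, -0.3, 5.5]
grip_width: 0.0003
grasp_force: 3.0
```

Emit:
{"api": "servo_tool", "payload": {
  "deltas": "0 0 0.5 0 0; 0 0 0.3 0 0; 0 0 0 0 0; 0 0 0 0 0"
}}

```text
clock: 4.32
eef_pos: [0.6632, -0.1777, 0.073]
tcp_rot: [0.0, 0.999, 0.052, 0.001]
wrist_force: [-2.2, 0.2, 8.7]
grip_width: -0.0001
grasp_force: 4.4
```

Emit:
{"api": "servo_tool", "payload": {
  "deltas": "-1 0 0 0 0; -2 0 0 0 0; -2 0 0 0 0; -2 0 0 0 0; -2 0 0 0 0; -1 0 0 0 0; 0 0 0 0 0"
}}

```text
clock: 4.9
eef_pos: [0.6548, -0.1791, 0.0731]
tcp_rot: [0.001, 0.999, 0.052, 0.002]
wrist_force: [1.3, 0.8, 6.2]
grip_width: -0.0
grasp_force: 2.9
```

```bash
cat >> h.py <<'E'
def panel(z=.051,n="p",x0=300,x1=410,y0=130,y1=270):
    im=get_image("top")[:,:,::-1]; cv2.imwrite(f"pics/{n}.png",im); hsv=cv2.cvtColor(im,cv2.COLOR_BGR2HSV)
    m=np.zeros(im.shape[:2],np.uint8); m[y0:y1,x0:x1]=cv2.inRange(hsv,(0,0,160),(180,35,255))[y0:y1,x0:x1]
    m=cv2.morphologyEx(m,cv2.MORPH_OPEN,np.ones((3,3)))
    P=plane("top",quad(m),z); print("panel",rect(P),"front x",np.round(P[:,0].min()*1000,1)); return P
E
python3 - <<'E'
from h import *
panel(n="p1"); go(600,-184,73,5.9)
E
```

```text
panel (array([ 633.4, -156.3]), array([14.9, 23.5]), 89.64) front x 621.7
t 4.95 pos [ 654.7 -179.1   73. ] yaw 5.91 tilt [ 0.005 -0.001] shift [-55.   -0.8  -0.2] turn 0.01 F [0.6 1.2 5.8] w 0.1
```

Emit:
{"api": "servo_tool", "payload": {
  "deltas": "0 0 0.5 0 0; -3 0 0 0 0; -3 0 0 0 0; -3 0 0 0 0; -3 0 0.1 0 0; -3 0 0 0 0; -3 0 0 0 0; -3 0 0.1 0 0; -3 0 0 0 0; 0 0 0 0 0; 0 0 0 0 0"
}}

```text
clock: 5.87
eef_pos: [0.6314, -0.1817, 0.073]
tcp_rot: [0.001, 0.999, 0.052, 0.003]
wrist_force: [0.6, 1.0, 8.0]
grip_width: -0.0001
grasp_force: 4.2
```

Run:
```python
from h import *
im=get_image("scene"); go(585,-184,73,5.9);im2=get_image("top")
f=lambda i,y,x:cv2.resize(i[y:y+110,x:x+130,::-1],None,fx=3,fy=3,interpolation=2)
cv2.imwrite("pics/s2.png",np.hstack([f(im,130,250),f(im2,135,295)]))
```

```text
t 5.92 pos [ 631.4 -181.7   73. ] yaw 5.92 tilt [ 0.006 -0.002] shift [-46.4  -2.5  -0.2] turn 0.02 F [0.9 1.  8. ] w 0.5
```

View pics/s2.png

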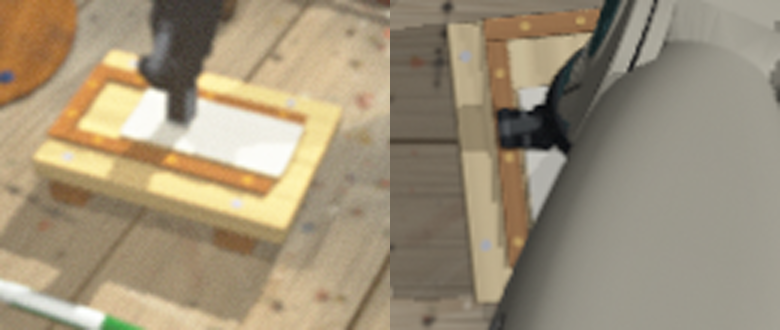

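The panel follows the finger along the lane, and its front edge is at about (300,130) in the left crop. I'll carry on for about 60 mm more.

Emit:
{"api": "servo_tool", "payload": {
  "deltas": "-3 0 0 0 0; -3 0 0.1 0 0; -3 0 0 0 0; -3 0 0 0 0; -3 0 0.1 0 0; -3 0 0 0 0; -3 0 0 0 0; -3 0 0.1 0 0; -3 0 0 0 0; -3 0 0 0 0"
}}

```text
clock: 6.8
eef_pos: [0.6026, -0.1846, 0.073]
tcp_rot: [0.001, 0.999, 0.052, 0.004]
wrist_force: [3.0, 1.5, 9.3]
grip_width: 0.0003
grasp_force: 4.2
```

Emit:
{"api": "servo_tool", "payload": {
  "deltas": "-3 0 0 0 0; -3 0 0 0 0; -3 0 0.1 0 0; -3 0 0 0 0; -3 0 0 0 0; -3 0 0 0 0; -3 0 0.1 0 0; -3 0 0 0 0; -3 0 0 0 0; -3 0 0 0 0; 0 0 0 0 0; 0 0 0 0 0"
}}

```text
clock: 7.8
eef_pos: [0.5727, -0.1877, 0.073]
tcp_rot: [0.001, 0.999, 0.052, 0.004]
wrist_force: [0.8, 1.1, 11.0]
grip_width: 0.0001
grasp_force: 5.3
```

Run:
```python
from h import *
go(571,-184,73,5.9)
im=get_image("scene")[:,:,::-1]; cv2.imwrite("pics/s3.png",im)
hsv=cv2.cvtColor(im,cv2.COLOR_BGR2HSV); m=np.zeros(im.shape[:2],np.uint8); m[120:230,250:380]=cv2.inRange(hsv,(0,0,190),(180,25,255))[120:230,250:380]
m=cv2.morphologyEx(m,cv2.MORPH_OPEN,np.ones((3,3)))
P=plane("scene",quad(m),.051)*1000; u=np.array([np.cos(.103),np.sin(.103)])
b=(P[:,:2]-[622.2,-179.6])@u; v=(P[:,:2]-[622.2,-179.6])@[-u[1],u[0]]
print("board-frame x",b.min(),b.max(),"y",v.min(),v.max())
```

```text
t 7.8 pos [ 572.7 -187.7   73. ] yaw 5.94 tilt [ 0.008 -0.001] shift [-1.3 -3.9  0. ] turn 0.04 F [ 0.8  1.1 11. ] w 0.1
board-frame x -139.62348631525708 -54.18801756502987 y -29.230972400451307 31.439808506285118
```

The panel overhangs by about 40 mm. Next I'll lift off, open the fingers, and go to the grasp point 16 to 18 mm ahead of the edge.

Emit:
{"api": "servo_tool", "payload": {
  "deltas": "0 0 -3 0 0; 0 0 -10 0 0; 0 0 -25 0 0; 0 0 -25 0 1; -20 0 0 0 1; -23 0 0 0 1; -23 0 0 0 1; 0 0 0 0 1; 0 0 0 0 1; 0 0 0 0 1"
}}

```text
clock: 8.68
eef_pos: [0.5039, -0.1941, 0.1332]
tcp_rot: [0.0, 0.999, 0.051, 0.0]
wrist_force: [-0.2, 0.1, 0.6]
grip_width: 0.0832
grasp_force: 0.0
```

Run:
```python
from h import *
go(505.8,-191,44.5,5.9)
im=get_image("scene")[:,:,::-1]; cv2.imwrite("pics/s4.png",cv2.resize(im[120:240,240:410],None,fx=4,fy=4,interpolation=2))
hsv=cv2.cvtColor(im,cv2.COLOR_BGR2HSV); m=np.zeros(im.shape[:2],np.uint8); m[120:230,250:380]=cv2.inRange(hsv,(0,0,190),(180,25,255))[120:230,250:380]
m=cv2.morphologyEx(m,cv2.MORPH_OPEN,np.ones((3,3)))
print(rect(plane("scene",quad(m),.051)))
```

```text
t 8.68 pos [ 503.9 -194.1  133.2] yaw 5.9 tilt [ 0.001 -0.   ] shift [ 2.2 -2.9 88.7] turn -0.0 F [-0.2  0.1  0.6] w 83.2
(array([ 546.4, -186.3]), array([128.4,  61.8]), 6.53)
```

View pics/s4.png

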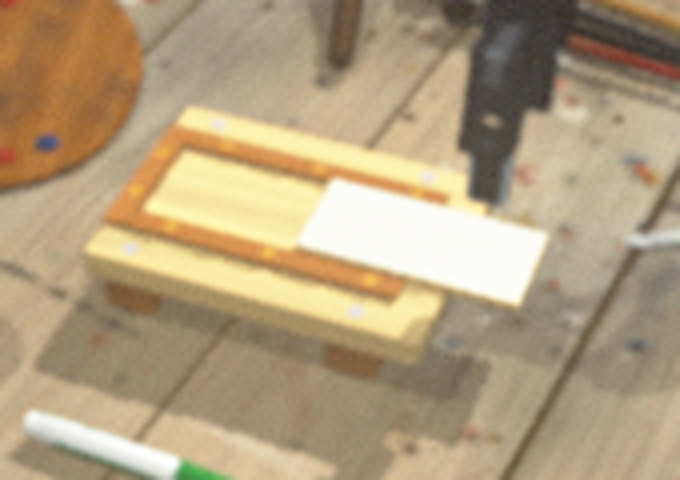

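The panel lies flat with about 40 mm over the edge at (500,260) in the crop. The open gripper is above and in front of the board, so I'll descend and grasp.

Emit:
{"api": "servo_tool", "payload": {
  "deltas": "2 -3 8 -0.3 1; 0 0 20 0 1; 0 0 20 0 1; 0 0 20 0 1; 0 0 15 0 1; 0 0 5 0 1; 0 0 0 0 1; 0 0 0 0 1"
}}

```text
clock: 9.4
eef_pos: [0.5056, -0.1906, 0.0449]
tcp_rot: [-0.0, 0.999, 0.054, -0.0]
wrist_force: [0.4, 0.4, 0.3]
grip_width: 0.0856
grasp_force: 0.0
```

Run:
```python
from h import *
go(505.8,-191,44.5,6.2)
```

```text
t 9.4 pos [ 505.6 -190.6   44.9] yaw 6.24 tilt [-0.  0.] shift [0.1 0.4 0.4] turn 0.04 F [0.4 0.4 0.3] w 85.6
```

Emit:
{"api": "servo_tool", "payload": {
  "deltas": "0 0 0 0 0.9; 0 0 0 0 0.85; 0 0 0 0 0.8; 0 0 0 0 0.78; 0 0 0 0 0.76; 0 0 0 0 0.74; 0 0 0 0 0.72; 0 0 0 0 0.7; 0 0 0 0 0.65; 0 0 0 0 0.6; 0 0 0 0 0.6; 0 0 0 0 0.6",
  "force": 30
}}

```text
clock: 10.4
eef_pos: [0.5055, -0.191, 0.0457]
tcp_rot: [0.0, 0.999, 0.054, 0.0]
wrist_force: [-1.8, 0.8, 6.1]
grip_width: 0.0633
grasp_force: 31.7
```

Gripped at 63 mm, as it should be. Now a slow lift, then away from the board.

Emit:
{"api": "servo_tool", "payload": {
  "deltas": "0 0 -1 0 0.6; 0 0 -2 0 0.6; 0 0 -4 0 0.6; 0 0 -8 0 0.6; 0 0 -10 0 0.6; -4 0 -10 0 0.6; -8 0 -10 0 0.6; -8 0 -5 0 0.6; 0 0 0 0 0.6; 0 0 0 0 0.6"
}}

```text
clock: 11.23
eef_pos: [0.4847, -0.193, 0.0956]
tcp_rot: [0.0, 0.999, 0.054, 0.0]
wrist_force: [-0.5, 0.1, -0.7]
grip_width: 0.0632
grasp_force: 33.0
```

Run:
```python
from h import *
go(438.3,218.8,100,-6.45)
im=get_image("scene")[:,:,::-1]; cv2.imwrite("pics/s5.png",cv2.resize(im[100:260,250:430],None,fx=3.5,fy=3.5,interpolation=2))
```

```text
t 11.23 pos [ 484.7 -193.    95.6] yaw 6.17 tilt [ 0.001 -0.   ] shift [  -1.8 -414.4   -4.6] turn 12.62 F [-0.5  0.1 -0.7] w 63.2
```

View pics/s5.png

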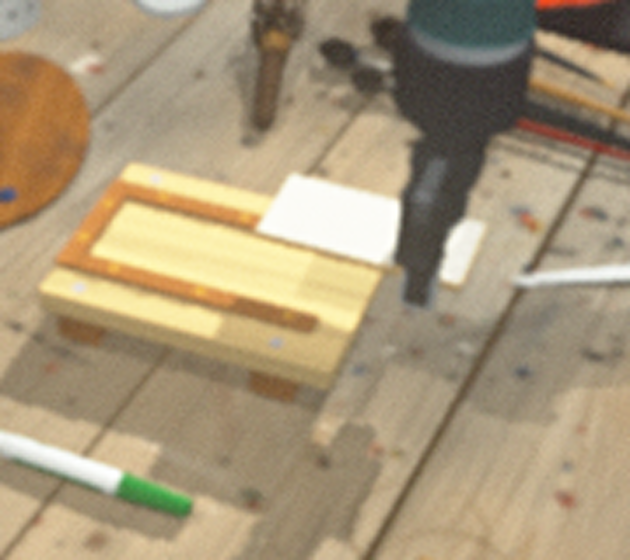

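The panel is held level over the edge. I'll turn it to the carrier's heading and carry it across.

Emit:
{"api": "servo_tool", "payload": {
  "deltas": "0 0 0 3 0.6; 0 0 0 4 0.6; 0 0 0 4 0.6; -7 -15 0 1.6 0.6; -7 -25 0 0 0.6; -7 -30 0 0 0.6; -7 -30 0 0 0.6; -8 -30 0 0 0.6; -8 -30 0 0 0.6; -8 -30 0 0 0.6; -8 -30 0 0 0.6; -8 -30 0 0 0.6"
}}

```text
clock: 12.28
eef_pos: [0.4414, 0.0376, 0.0947]
tcp_rot: [-0.011, 0.999, -0.037, -0.0]
wrist_force: [0.4, -0.8, 0.1]
grip_width: 0.0636
grasp_force: 33.0
```

Emit:
{"api": "servo_tool", "payload": {
  "deltas": "-8 -30 0 0 0.6; -8 -30 0 0 0.6; -8 -30 0 0 0.6; 0 -30 0 0 0.6; 0 -20 0 0 0.6; 0 -10 0 0 0.6; 0 -4 0 0 0.6; 0 0 0 0 0.6; 0 0 0 0 0.6"
}}

```text
clock: 13.03
eef_pos: [0.4225, 0.0999, 0.1028]
tcp_rot: [-0.044, 0.999, 0.014, -0.001]
wrist_force: [0.4, 0.0, -0.6]
grip_width: 0.0634
grasp_force: 33.1
```

Run:
```python
from h import *
go(438.3,218.8,60,-6.45)
```

```text
t 13.03 pos [422.5  99.9 102.8] yaw 1.61 tilt [-0.003  0.088] shift [  19.2 -114.2   53.2] turn 8.06 F [ 0.4  0.  -0.6] w 63.4
```

Run:
```python
from h import *
s=observe(); print(np.round(s["joints"],3),np.round(s["qd"],3),s["wrist_force"],np.round(s["ft_torque"],2),np.round(s["effort"],1))
im=get_image("scene")[:,:,::-1]; cv2.imwrite("pics/s6.png",im)
```

```text
[ 0.027  0.073 -0.623  0.875  0.089  3.141] [-0.005  0.001 -0.006  0.     0.     0.001] [ 0.3580494   0.00685065 -0.55055515] [-0.12  0.06  0.04] [  0.2 -28.4  24.4  -0.    0.3  -0. ]
```

View pics/s6.png

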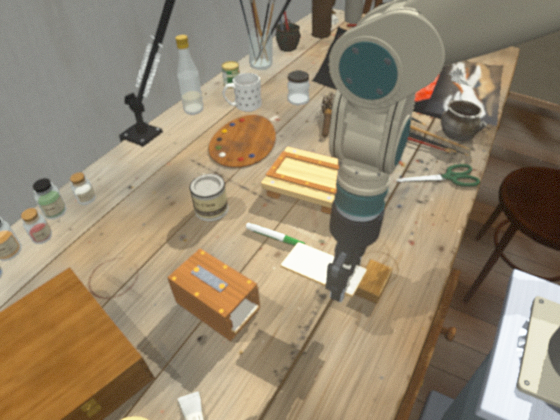

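Joint 6 ran into its limit (3.14 rad), which tipped the tool 5°. The panel is still held, and the scene is untouched. I'll turn back and unwind the wrist almost a full turn the other way, higher up, checking that the tilt goes away.

Emit:
{"api": "servo_tool", "payload": {
  "deltas": "0 0 -5 -3 0.6; 0 0 -10 -5 0.6; 0 0 -15 -6 0.6; 0 0 -15 -6 0.6; 0 0 -15 -6 0.6; 0 0 -15 -6 0.6; 0 0 0 0 0.6; 0 0 0 0 0.6; 0 0 0 0 0.6"
}}

```text
clock: 13.83
eef_pos: [0.4218, 0.0933, 0.1767]
tcp_rot: [-0.043, 0.957, 0.288, 0.011]
wrist_force: [-0.5, 0.7, 0.1]
grip_width: 0.0634
grasp_force: 33.1
```

Run:
```python
from h import *
go(438.3,218.8,60,-6.45); print(np.round(observe()["joints"],3))
```

```text
t 13.83 pos [421.8  93.3 176.7] yaw 33.38 tilt [-0.004  0.089] shift [ 77.5 -86.3 127.3] turn 39.83 F [-0.5  0.7  0.1] w 63.4
[ 0.012 -0.015 -0.535  1.054  0.089  2.569]
```

The commanded pose kept the tilt, a roll of about 5° on joint 5. I'll unwind first, then use the opposite joint-6 limit to take the tilt out again.

Emit:
{"api": "servo_tool", "payload": {
  "deltas": "0 0 0 -4 0.6; 0 0 0 -7 0.6; 0 0 0 -7 0.6; 0 0 0 -7 0.6; 0 0 0 -7 0.6; 0 0 0 -7 0.6; 0 0 0 -7 0.6; 0 0 0 -7 0.6; 0 0 0 -7 0.6; 0 0 0 -7 0.6; 0 0 0 -7 0.6; 0 0 0 -7 0.6"
}}

```text
clock: 14.83
eef_pos: [0.4212, 0.0934, 0.1759]
tcp_rot: [-0.026, 0.538, 0.842, 0.036]
wrist_force: [-0.5, 0.4, -0.3]
grip_width: 0.0633
grasp_force: 33.1
```

Emit:
{"api": "servo_tool", "payload": {
  "deltas": "0 0 0 -7 0.6; 0 0 0 -7 0.6; 0 0 0 -7 0.6; 0 0 0 -7 0.6; 0 0 0 -7 0.6; 0 0 0 -7 0.6; 0 0 0 -7 0.6; 0 0 0 -7 0.6; 0 0 0 -7 0.6; 0 0 0 -7 0.6; 0 0 0 -7 0.6; 0 0 0 -7 0.6"
}}

```text
clock: 15.83
eef_pos: [0.4212, 0.0934, 0.1759]
tcp_rot: [0.004, -0.164, 0.985, 0.044]
wrist_force: [-0.9, 0.3, -0.6]
grip_width: 0.0633
grasp_force: 33.1
```

Emit:
{"api": "servo_tool", "payload": {
  "deltas": "0 0 0 -7 0.6; 0 0 0 -7 0.6; 0 0 0 -7 0.6; 0 0 0 -7 0.6; 0 0 0 -7 0.6; 0 0 0 -7 0.6; 0 0 0 -7 0.6; 0 0 0 -7 0.6; 0 0 0 -7 0.6; 0 0 0 -7 0.6; 0 0 0 -7 0.6; 0 0 0 0 0.6"
}}

```text
clock: 16.83
eef_pos: [0.4212, 0.0935, 0.176]
tcp_rot: [-0.031, 0.74, -0.671, -0.032]
wrist_force: [0.3, 0.0, -1.7]
grip_width: 0.0634
grasp_force: 33.1
```

Run:
```python
from h import *
go(438.3,218.8,60,-6.45); print(np.round(observe()["joints"],3))
```

```text
t 16.83 pos [421.2  93.5 176. ] yaw -84.34 tilt [-0.006  0.089] shift [-112.2  -29.   126.6] turn -77.89 F [ 0.3  0.  -1.7] w 63.4
[ 0.012 -0.015 -0.536  1.055  0.089 -1.658]
```

Emit:
{"api": "servo_tool", "payload": {
  "deltas": "0 0 0 -7 0.6; 0 0 0 -7 0.6; 0 0 0 -7 0.6; 0 0 0 -7 0.6; 0 0 0 -7 0.6; 0 0 0 -7 0.6; 0 0 0 -7 0.6; 0 0 0 -7 0.6; 0 0 0 -7 0.6; 0 0 0 -7 0.6; 0 0 0 -7 0.6; 0 0 0 -7 0.6"
}}

```text
clock: 17.83
eef_pos: [0.4215, 0.0934, 0.1764]
tcp_rot: [-0.044, 0.999, -0.003, -0.003]
wrist_force: [1.0, 0.3, -1.6]
grip_width: 0.063
grasp_force: 33.1
```

Emit:
{"api": "servo_tool", "payload": {
  "deltas": "0 10 0 -1 0.6; 0 10 0 0 0.6; 0 10 0 0 0.6; 0 0 0 0 0.6; 0 0 0 0 0.6"
}}

```text
clock: 18.25
eef_pos: [0.4221, 0.081, 0.1747]
tcp_rot: [-0.038, 0.999, -0.006, -0.001]
wrist_force: [0.7, 0.4, -0.2]
grip_width: 0.0631
grasp_force: 33.0
```

Run:
```python
from h import *
go(438.3,218.8,60,-6.45); print(np.round(observe()["joints"],3))
```

```text
t 18.25 pos [422.1  81.  174.7] yaw -0.69 tilt [-0.002  0.076] shift [  14.8 -129.   124.8] turn 5.76 F [ 0.7  0.4 -0.2] w 63.1
[-0.009 -0.017 -0.54   1.05   0.076 -3.139]
```

The tilt is coming out: joint 5 went from 0.089 to 0.076. I'll continue the same way.

Emit:
{"api": "servo_tool", "payload": {
  "deltas": "0 20 0 0 0.6; 0 20 0 0 0.6; 0 20 0 0 0.6; 0 20 0 0 0.6; 0 0 0 0 0.6; 0 0 0 0 0.6"
}}

```text
clock: 18.75
eef_pos: [0.4218, 0.0482, 0.1699]
tcp_rot: [-0.02, 0.999, -0.033, -0.001]
wrist_force: [0.6, -0.1, -0.6]
grip_width: 0.0635
grasp_force: 33.1
```

Run:
```python
from h import *
go(438.3,218.8,60,-6.45); print(np.round(observe()["joints"],4))
```

```text
t 18.75 pos [421.8  48.2 169.9] yaw -3.76 tilt [-0.    0.04] shift [   5.6 -166.8  116.7] turn 2.69 F [ 0.6 -0.1 -0.6] w 63.5
[-0.0646 -0.0193 -0.5526  1.0402  0.04   -3.1405]
```

Emit:
{"api": "servo_tool", "payload": {
  "deltas": "0 20 0 0 0.6; 0 20 0 0 0.6; 0 20 0 0 0.6; 0 20 0 0 0.6; 0 0 0 0 0.6; 0 0 0 0 0.6"
}}

```text
clock: 19.25
eef_pos: [0.4197, 0.0158, 0.1679]
tcp_rot: [-0.002, 0.998, -0.06, -0.001]
wrist_force: [0.3, -1.6, -0.5]
grip_width: 0.0629
grasp_force: 33.1
```

Run:
```python
from h import *
go(438.3,218.8,60,-6.45); print(np.round(observe()["joints"],4))
```

```text
t 19.25 pos [419.7  15.8 167.9] yaw -6.89 tilt [-0.002  0.004] shift [  -5.6 -203.4  108.7] turn -0.44 F [ 0.3 -1.6 -0.5] w 62.9
[-0.1192 -0.0229 -0.5603  1.0361  0.004  -3.1406]
```

Emit:
{"api": "servo_tool", "payload": {
  "deltas": "0 9 0 0 0.6; 0 -20 0 0 0.6; 0 -30 5 0 0.6; 0 -30 10 0 0.6; -1 -30 10 0 0.6; -1 -30 10 0 0.6; -1 -30 10 0 0.6; -1 -20 10 0 0.6; -1 -15 5 -0.4 0.6; 0 -5 0 0 0.6; 0 0 0 0 0.6; 0 0 0 0 0.6"
}}

```text
clock: 20.25
eef_pos: [0.4405, 0.2212, 0.1081]
tcp_rot: [0.0, 0.998, -0.059, -0.001]
wrist_force: [-0.0, -0.8, -1.2]
grip_width: 0.0632
grasp_force: 33.2
```

Run:
```python
from h import *
go(438.3,218.8,60,-6.45); print(np.round(observe()["joints"],4))
im=get_image("top")[:,:,::-1]; cv2.imwrite("pics/t7.png",im[100:300,60:330])
i2=get_image("scene")[:,:,::-1]; 
cv2.imwrite("pics/t7.png",np.hstack([cv2.resize(im[130:290,100:260],None,fx=2.4,fy=2.4),cv2.resize(i2[210:370,150:310],None,fx=2.4,fy=2.4)]))
cv2.imwrite("pics/t7full.png",im)
```

```text
t 20.25 pos [440.5 221.2 108.1] yaw -6.78 tilt [-0.002 -0.   ] shift [-1.8  2.7 48.1] turn -0.33 F [-0.  -0.8 -1.2] w 63.2
[ 3.3390e-01  1.7300e-01 -4.8970e-01  9.1040e-01  5.0000e-04 -2.6894e+00]
```

View pics/t7.png

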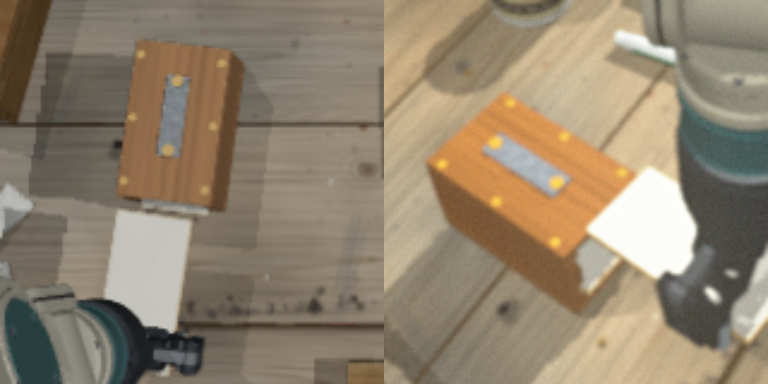

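The panel stands level and straight in front of the mouth, with its leading edge at about (155,212) in the left crop. I'll lower it to groove height and then measure its line against the carrier.

Emit:
{"api": "servo_tool", "payload": {
  "deltas": "0 1 5 -0.3 0.6; -1 1 10 0 0.6; -1 1 10 0 0.6; 0 0 10 0 0.6; 0 0 8 0 0.6; 0 0 5 0 0.6; 0 0 0 0 0.6; 0 0 0 0 0.6"
}}

```text
clock: 21.02
eef_pos: [0.4376, 0.2187, 0.0592]
tcp_rot: [0.0, 0.998, -0.057, -0.002]
wrist_force: [0.1, 0.8, 0.2]
grip_width: 0.0636
grasp_force: 33.2
```

```bash
cat > m.py <<'E'
from h import *
go(438.3,218.8,60,-6.45)
T=get_image("top")[:,:,::-1]; S=get_image("scene")[:,:,::-1]; cv2.imwrite("pics/m_t.png",T); cv2.imwrite("pics/m_s.png",S)
def mask(im,lo,hi,x0,x1,y0,y1):
    h=cv2.cvtColor(im,cv2.COLOR_BGR2HSV); m=np.zeros(im.shape[:2],np.uint8); m[y0:y1,x0:x1]=cv2.inRange(h,lo,hi)[y0:y1,x0:x1]
    return cv2.morphologyEx(m,cv2.MORPH_OPEN,np.ones((3,3)))
C=plane("top",quad(mask(T,(8,95,110),(18,255,255),130,220,135,225)),.082)
cc,cs,ca=rect(C); print("carrier",cc,cs,ca-90)
yaw=np.radians(-6.45); u=np.array([np.cos(yaw),np.sin(yaw)]); v=np.array([-u[1],u[0]])
pm=mask(T,(0,0,165),(180,35,255),130,205,214,290)
P=plane("top",quad(pm),.065)[:,:2]*1000-cc; a=P@u; b=P@v
for s in range(-90,-170,-10):
    k=(a<s)&(a>s-10)
    if k.any(): print("carrier x",s,"b",np.round([b[k].min(),b[k].max(),(b[k].min()+b[k].max())/2],1))
print("lead",a.max())
E
python3 m.py
```

```text
t 21.02 pos [437.6 218.7  59.2] yaw -6.48 tilt [-0.004 -0.   ] shift [ 0.7 -0.2 -0.8] turn -0.03 F [0.1 0.8 0.2] w 63.6
carrier [626.1 197.7] [ 83.8 135.8] -6.659999999999997
carrier x -90 b [-34.5  27.4  -3.5]
carrier x -100 b [-33.9  27.6  -3.2]
carrier x -110 b [-34.2  27.4  -3.4]
carrier x -120 b [-33.7  28.1  -2.8]
carrier x -130 b [-33.6  28.4  -2.6]
carrier x -140 b [-32.6  28.9  -1.8]
carrier x -150 b [-33.1  28.7  -2.2]
carrier x -160 b [-33.    6.1 -13.5]
lead -83.39054935152265
```

```bash
cat > m2.py <<'E'
from m import *
def edges(n,im,lo,hi,box,z):
    Q=quad(mask(im,lo,hi,*box)); W=plane(n,Q,z)[:,:2]*1000-cc; a=W@u; b=W@v
    ok=(a<a.max()-6)&(a>a.max()-55); o=[]
    for side in(-1,1):
        k=ok&((b-np.median(b[ok]))*side>15); p=np.polyfit(a[k],b[k],1); o.append(p)
        print(n,"side",side,"b at lead %.1f"%np.polyval(p,a.max()),"angle %.2f"%np.degrees(p[0]),k.sum())
    print(" lead",a.max())
    return Q
edges("top",T,(0,0,165),(180,35,255),(130,205,214,290),.065)
edges("scene",S,(0,0,185),(180,30,255),(225,300,265,330),.065)
# carrier side lines in the top view
W=C[:,:2]*1000-cc;a=W@u;b=W@v
for side in(-1,1):
    k=(abs(a)<58)&(b*side>30); p=np.polyfit(a[k],b[k],1); print("carrier side",side,"b0 %.1f angle %.2f"%(p[1],np.degrees(p[0])))
cv2.imwrite("pics/m7.png",np.hstack([cv2.resize(T[200:280,125:225],None,fx=4,fy=4,interpolation=2),cv2.resize(S[260:340,220:320],None,fx=4,fy=4,interpolation=2)]))
E
python3 m2.py
```

```text
t 21.12 pos [438.4 219.   60.1] yaw -6.48 tilt [-0.002  0.   ] shift [-0.   0.2  0.1] turn -0.03 F [ 0.4 -1.1 -0.8] w 63.3
carrier [626.1 197.7] [ 83.8 135.8] -6.659999999999997
carrier x -90 b [-33.9  28.   -3. ]
carrier x -100 b [-33.7  28.2  -2.8]
carrier x -110 b [-33.2  28.7  -2.2]
carrier x -120 b [-32.4  28.4  -2. ]
carrier x -130 b [-33.1  29.2  -2. ]
carrier x -140 b [-32.6  29.5  -1.6]
carrier x -150 b [-32.8  28.7  -2.1]
carrier x -160 b [-32.8   6.1 -13.4]
lead -82.63995793136402
top side -1 b at lead -33.2 angle -1.01 23
top side 1 b at lead 26.8 angle -1.75 23
 lead -82.63995793136402
scene side -1 b at lead -39.1 angle -26.76 26
scene side 1 b at lead 31.2 angle 4.38 13
 lead -82.58038162816983
carrier side -1 b0 -38.8 angle -0.12
carrier side 1 b0 39.2 angle 0.20
```

View pics/m7.png

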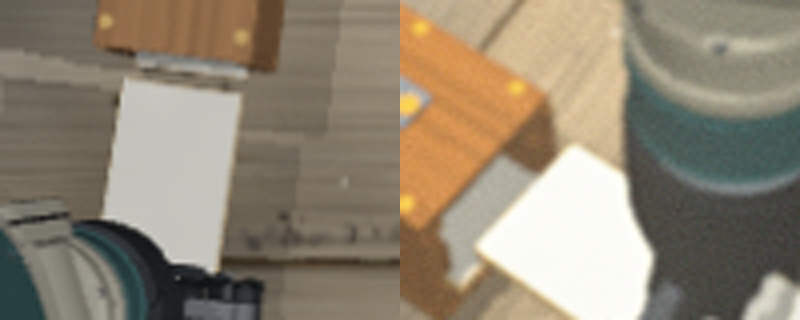

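The panel is square-ish to the mouth but a bit to the right of it. Its lead corners are at top (155.5,219.5) and (185.5,223.3), and at scene (240,322.5) and (263.7,296.8). I'll triangulate these and cross-check with the stored panel's front edge.

Run:
```python
from h import *
def tri(pt,ps):
    o1,d1=ray("top",[pt]);o2,d2=ray("scene",[ps]); d1=d1[0];d2=d2[0]
    s=np.linalg.lstsq(np.c_[d1,-d2],o2-o1,rcond=None)[0]; A=o1+s[0]*d1;B=o2+s[1]*d2
    return (A+B)*500,np.linalg.norm(A-B)*1000
cc=np.array([626.1,197.7]);y=np.radians(-6.5);u=np.array([np.cos(y),np.sin(y)]);v=np.array([-u[1],u[0]])
for n,pt,ps in(("L",(155.5,219.5),(240,322.5)),("R",(185.5,223.3),(263.7,296.8))):
    X,g=tri(pt,ps); print(n,X.round(1),"gap",g.round(1),"carrier",((X[:2]-cc)@u).round(1),((X[:2]-cc)@v).round(1))
for n,p,z in(("stored L",(159,214.3),.030),("stored R",(186.8,218.3),.030)):
    X=plane("top",[p],z)[0]*1000; print(n,X.round(1),((X[:2]-cc)@u).round(1),((X[:2]-cc)@v).round(1))
```

```text
L [546.3 236.   59.2] gap 1.0 carrier -83.6 29.0
R [539.3 172.8  57.1] gap 0.0 carrier -83.5 -34.6
stored L [559.3 236.3  30. ] -70.7 30.8
stored R [551.  175.4  30. ] -72.1 -30.7
```

Run:
```python
from h import *
cc=np.array([626.1,197.7]);y=np.radians(-6.5);u=np.array([np.cos(y),np.sin(y)]);v=np.array([-u[1],u[0]])
w=lambda a,b,z:np.r_[cc+a*u+b*v,z]/1000
for n,a,b in(("L",-83.5,29),("R",-83.5,-34.7)):
    for z in(57,59,62,65): print(n,z,proj("scene",[w(a,b,z)])[0].round(1),proj("top",[w(a,b,z)])[0].round(1))
print("carrier top front",[proj(c,[w(-68,b,82)])[0].round(1) for b in(41.5,-41.5) for c in("scene","top")])
S=cv2.imread("pics/m_s.png"); T=cv2.imread("pics/m_t.png")
cv2.imwrite("pics/m8.png",np.hstack([cv2.resize(S[270:345,225:290],None,fx=8,fy=8,interpolation=0)[:600,:400],cv2.resize(T[195:240,145:195],None,fx=8,fy=8,interpolation=0)[:360,:400] if 0 else cv2.copyMakeBorder(cv2.resize(T[195:240,145:195],None,fx=8,fy=8,interpolation=0),0,240,0,0,0)]))
```

```text
L 57 [239.8 323.1] [155.9 219.7]
L 59 [239.7 322.5] [155.6 219.7]
L 62 [239.5 321.5] [155.3 219.6]
L 65 [239.3 320.6] [154.9 219.5]
R 57 [263.8 296.8] [185.6 223.3]
R 59 [263.7 296.2] [185.4 223.3]
R 62 [263.6 295.2] [185.1 223.2]
R 65 [263.5 294.2] [184.8 223.2]
carrier top front [array([225.8, 315.5]), array([147.9, 211. ]), array([258.3, 281.3]), array([187.4, 215.7])]
```

View pics/m8.png

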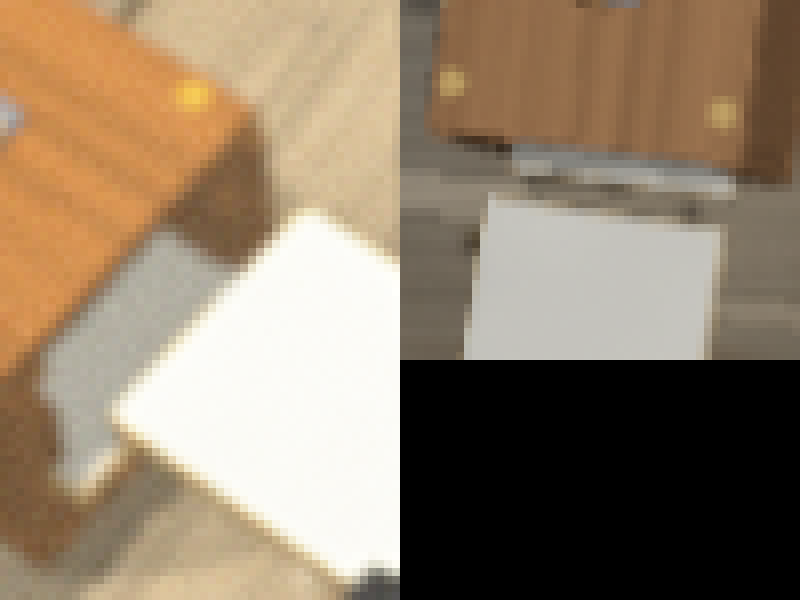

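Corrected for the scene camera's bias on the carrier's known corner, the panel's face is level at about 65 mm, which matches the groove. It sits about 2.7 mm too far right at the lead and is turned by about 0.6°. I'll correct that and enter the bevel slowly. I've used up my picture views, so from here I go by numbers only.

Emit:
{"api": "servo_tool", "payload": {
  "deltas": "0 -0.8 0 -0.3 0.6; 0 -0.7 0 -0.3 0.6; 0 0 0 0 0.6; 0 0 0 0 0.6; 0 0 0 0 0.6"
}}

```text
clock: 21.63
eef_pos: [0.4381, 0.2203, 0.0599]
tcp_rot: [-0.0, 0.999, -0.051, -0.001]
wrist_force: [-0.6, 0.2, -0.8]
grip_width: 0.063
grasp_force: 33.2
```

```bash
python3 m.py
```

```text
t 21.63 pos [438.1 220.3  59.9] yaw -5.88 tilt [-0.003  0.   ] shift [ 0.3  1.5 -0.1] turn 0.57 F [-0.6  0.2 -0.8] w 63.0
carrier [626.1 197.6] [ 83.9 135.7] -6.530000000000001
carrier x -90 b [-30.4  30.2  -0.1]
carrier x -100 b [-31.2  30.7  -0.3]
carrier x -110 b [-31.   30.9  -0. ]
carrier x -120 b [-30.2  30.6   0.2]
carrier x -130 b [-31.2  31.1  -0. ]
carrier x -140 b [-30.4  31.4   0.5]
carrier x -150 b [-31.4  30.9  -0.3]
carrier x -160 b [-30.9   6.2 -12.3]
lead -82.90123791853792
```

The panel is now centred and parallel. Entering.

Emit:
{"api": "servo_tool", "payload": {
  "deltas": "4 0 0 0 0.6; 4 0.1 0 0 0.6; 3 0 0 0 0.6; 2 0 0 0 0.6; 2 0.1 0 0 0.6; 2 0 0 0 0.6; 2 0 0 0 0.6; 2 0 0 0 0.6; 0 0 0 0 0.6; 0 0 0 0 0.6"
}}

```text
clock: 22.57
eef_pos: [0.459, 0.2179, 0.0598]
tcp_rot: [-0.0, 0.999, -0.051, -0.001]
wrist_force: [-0.5, 0.3, 0.3]
grip_width: 0.0631
grasp_force: 33.2
```

```bash
sed -i 's/205,214,290/205,ROW,290/; s/^pm=/ROW=216\npm=/' m.py; python3 m.py
```

```text
t 22.57 pos [459.  217.9  59.8] yaw -5.89 tilt [-0.003  0.   ] shift [-20.7   1.2  -0.2] turn 0.56 F [-0.5  0.3  0.3] w 63.1
carrier [626.1 197.6] [ 83.7 136. ] -6.780000000000001
carrier x -90 b [-30.4  30.2  -0.1]
carrier x -100 b [-31.2  30.7  -0.3]
carrier x -110 b [-31.   30.9  -0. ]
carrier x -120 b [-31.2  30.6  -0.3]
carrier x -130 b [-31.   29.3  -0.8]
carrier x -140 b [-30.4   0.1 -15.1]
carrier x -150 b [-30.9  -9.5 -20.2]
lead -69.68124529222281
```

Emit:
{"api": "servo_tool", "payload": {
  "deltas": "1 0 0 0 0.6; 1 0 0 0 0.6; 1 0 0 0 0.6; 1 0 0 0 0.6; 1 0.1 0 0 0.6; 1 0 0 0 0.6; 1 0 0 0 0.6; 1 0 0 0 0.6; 0 0 0 0 0.6"
}}

```text
clock: 23.42
eef_pos: [0.4673, 0.2172, 0.0598]
tcp_rot: [-0.0, 0.999, -0.051, -0.001]
wrist_force: [0.1, 1.9, -0.8]
grip_width: 0.0633
grasp_force: 33.1
```

Emit:
{"api": "servo_tool", "payload": {
  "deltas": "2 0 0 0 0.6; 2 0 0 0 0.6; 2 0.1 0 0 0.6; 2 0 0 0 0.6; 2 0 0 0 0.6; 2 0.1 0 0 0.6; 2 0 0 0 0.6; 0 0 0 0 0.6"
}}

```text
clock: 24.08
eef_pos: [0.4815, 0.2155, 0.0598]
tcp_rot: [-0.0, 0.999, -0.051, -0.001]
wrist_force: [-0.1, 1.8, -1.0]
grip_width: 0.0631
grasp_force: 33.0
```

Emit:
{"api": "servo_tool", "payload": {
  "deltas": "2 -0.5 0 0 0.6; 3 0 0 0 0.6; 3 0 0 0 0.6; 3 0 0 0 0.6; 3 0.1 0 0 0.6; 3 0 0 0 0.6; 3 0 0 0 0.6; 3 0 0 0 0.6; 0 0 0 0 0.6"
}}

```text
clock: 24.83
eef_pos: [0.5047, 0.2131, 0.0597]
tcp_rot: [0.0, 0.999, -0.052, -0.001]
wrist_force: [0.5, 0.1, -0.3]
grip_width: 0.0634
grasp_force: 33.2
```

```bash
python3 m.py
```

```text
t 24.83 pos [504.7 213.1  59.7] yaw -5.92 tilt [-0.002 -0.   ] shift [-66.6   1.2  -0.1] turn 0.53 F [ 0.5  0.1 -0.3] w 63.4
carrier [626.1 197.7] [ 83.8 135.8] -6.680000000000007
carrier x -90 b [-30.3   0.1 -15.1]
carrier x -100 b [-29.   -7.6 -18.3]
lead -69.67001168064667
```

Emit:
{"api": "servo_tool", "payload": {
  "deltas": "3 0 0 0 0.6; 3 0 0 0 0.6; 3 0.1 0 0 0.6; 3 0 0 0 0.6; 3 0 0 0 0.6; 3 0.1 0 0 0.6; 0 0 0 0 0.6"
}}

```text
clock: 25.52
eef_pos: [0.5226, 0.2113, 0.0597]
tcp_rot: [-0.0, 0.999, -0.051, -0.001]
wrist_force: [0.2, -0.1, -0.7]
grip_width: 0.0635
grasp_force: 33.2
```

Emit:
{"api": "servo_tool", "payload": {
  "deltas": "3 0 0 0 0.6; 3 0 0 0 0.6; 3 0.1 0 0 0.6; 3 0 0 0 0.6; 3 0 0 0 0.6; 2 0 0 0 0.6; 0 0 0 0 0.6; 0 0 0 0 0.6"
}}

```text
clock: 26.18
eef_pos: [0.5386, 0.2095, 0.0595]
tcp_rot: [-0.0, 0.999, -0.051, -0.001]
wrist_force: [-0.7, -0.2, -0.3]
grip_width: 0.0634
grasp_force: 33.2
```

About 87 mm is in, with hardly any resistance. I'll lower it 0.8 mm onto the groove floor, release, and back out.

Emit:
{"api": "servo_tool", "payload": {
  "deltas": "0 0 0.4 0 0.6; 0 0 0.4 0 0.6; 0 0 0 0 0.6; 0 0 0 0 0.77; 0 0 0 0 0.8; 0 0 0 0 0.85; 0 0 0 0 0.9; 0 0 0 0 1; 0 0 0 0 1; 0 0 0 0 1"
}}

```text
clock: 27.02
eef_pos: [0.5385, 0.2095, 0.0587]
tcp_rot: [-0.0, 0.999, -0.051, -0.001]
wrist_force: [0.7, 0.9, -0.4]
grip_width: 0.0852
grasp_force: 0.0
```

Run:
```python
from h import *
go(440,220,59,-6.45); print(np.round(observe()["joints"],3))
```

```text
t 27.02 pos [538.5 209.5  58.7] yaw -5.88 tilt [-0.003  0.   ] shift [-99.   -0.3   0. ] turn 0.57 F [ 0.7  0.9 -0.4] w 85.2
[ 2.59e-01  3.66e-01 -3.51e-01  8.56e-01  1.00e-03 -2.78e+00]
```

Emit:
{"api": "servo_tool", "payload": {
  "deltas": "0 0 -5 0 1; 0 0 -15 0 1; 0 0 -25 0 1; 0 0 -15 0 1; -15 0 0 0 0.5; -20 0 0 0 0; -17 0 0 0 0; 0 0 0 0 0; 0 0 0 0 0; 0 0 0 0 0; 0 0 0 0 0",
  "force": 20
}}

```text
clock: 27.93
eef_pos: [0.4882, 0.215, 0.1193]
tcp_rot: [-0.0, 0.999, -0.051, -0.001]
wrist_force: [0.2, -0.4, -0.8]
grip_width: 0.001
grasp_force: 0.0
```

Run:
```python
from h import *
cc=np.array([626.1,197.7]);y=np.radians(-6.5);u=np.array([np.cos(y),np.sin(y)]);v=np.array([-u[1],u[0]])
p=observe()["eef_pos"][:2]*1000-cc; print("tcp carrier",p@u,p@v); go(488,215,72,-6.45)
T=get_image("top")[:,:,::-1]; h=cv2.cvtColor(T,cv2.COLOR_BGR2HSV); m=cv2.inRange(h,(0,0,165),(180,35,255)); m[:216]=0;m[290:]=0;m[:,:130]=0;m[:,205:]=0
m=cv2.morphologyEx(m,cv2.MORPH_OPEN,np.ones((3,3))); P=plane("top",quad(m),.064)[:,:2]*1000-cc; print("rear",(P@u).min(),(P@v).min(),(P@v).max())
S=get_image("scene")[:,:,::-1]; h=cv2.cvtColor(S,cv2.COLOR_BGR2HSV); m=cv2.inRange(h,(0,0,185),(180,30,255)); m[:270]=0;m[345:]=0;m[:,:220]=0;m[:,300:]=0
m=cv2.morphologyEx(m,cv2.MORPH_OPEN,np.ones((3,3))); P=plane("scene",quad(m),.064)[:,:2]*1000-cc; print("rear s",(P@u).min(),(P@u).max(),(P@v).min(),(P@v).max())
```

```text
tcp carrier -138.94404343924174 1.5334305330093194
t 27.93 pos [488.2 215.  119.3] yaw -5.9 tilt [-0.001  0.001] shift [-0.2 -0.  47.3] turn 0.55 F [ 0.2 -0.4 -0.8] w 1.0
rear -111.81751901911605 -29.859746147635818 32.09270995816112
rear s -111.61518634885847 -66.5442608811471 6.424126918817354 34.64958818426615
```

Both views put the rear edge at -112 mm in the carrier frame, as expected. I'll go down behind it and push gently.

Emit:
{"api": "servo_tool", "payload": {
  "deltas": "0 0 10 0 0; 0 0 15 0 0; 0 0 12 0 0; 0 0 7 0 0; 0 0 3 0 0; 4 0 0 0 0; 4 0 0 0 0; 3 0 0 0 0; 2 0 0 0 0; 2 0 0 0 0; 0 0 0 0 0; 0 0 0 0 0"
}}

```text
clock: 29.03
eef_pos: [0.5021, 0.2133, 0.0721]
tcp_rot: [-0.0, 0.999, -0.051, -0.001]
wrist_force: [-0.6, -0.9, 0.4]
grip_width: 0.0002
grasp_force: 0.0
```

Emit:
{"api": "servo_tool", "payload": {
  "deltas": "1 0 0 0 0; 1 0 0 0 0; 2 0 0 0 0; 2 0 0 0 0; 2 0 0 0 0; 2 0 0 0 0; 2 0 0 0 0; 2 0 0 0 0; 0 0 0 0 0"
}}

```text
clock: 29.78
eef_pos: [0.5164, 0.2119, 0.0719]
tcp_rot: [-0.0, 0.999, -0.051, -0.001]
wrist_force: [-0.6, 0.4, -0.5]
grip_width: 0.0002
grasp_force: 0.0
```

Emit:
{"api": "servo_tool", "payload": {
  "deltas": "2 0 0 0 0; 2 0 0 0 0; 2 0 0 0 0; 2 0 0 0 0; 2 0 0 0 0; 2 0 0 0 0; 2 0 0 0 0; 2 0 0 0 0; 0 0 0 0 0; 0 0 0 0 0"
}}

```text
clock: 30.62
eef_pos: [0.5318, 0.2103, 0.0718]
tcp_rot: [-0.0, 0.999, -0.051, -0.001]
wrist_force: [-0.4, -0.3, 0.6]
grip_width: 0.0
grasp_force: 0.0
```

```bash
cat > r.py <<'E'
from h import *
cc=np.array([626.1,197.7]);y=np.radians(-6.5);u=np.array([np.cos(y),np.sin(y)]);v=np.array([-u[1],u[0]])
s=observe();p=s["eef_pos"][:2]*1000-cc; print("tcp carrier",p@u,p@v,s["wrist_force"])
S=get_image("scene")[:,:,::-1]; h=cv2.cvtColor(S,cv2.COLOR_BGR2HSV); m=cv2.inRange(h,(0,0,185),(180,30,255)); m[:270]=0;m[345:]=0;m[:,:220]=0;m[:,300:]=0
m=cv2.morphologyEx(m,cv2.MORPH_OPEN,np.ones((2,2))); P=plane("scene",quad(m),.064)[:,:2]*1000-cc; print("scene rear",(P@u).min(),(P@u).max(),(P@v).min(),(P@v).max())
T=get_image("top")[:,:,::-1]; h=cv2.cvtColor(T,cv2.COLOR_BGR2HSV); m=cv2.inRange(h,(0,0,165),(180,35,255)); m[:205]=0;m[290:]=0;m[:,:130]=0;m[:,205:]=0
P=plane("top",quad(m),.064)[:,:2]*1000-cc; print("top rear",(P@u).min(),(P@u).max(),(P@v).min(),(P@v).max())
C=cv2.inRange(h,(8,95,110),(18,255,255)); k=np.zeros_like(C);k[135:225,130:220]=C[135:225,130:220]; print("carrier",rect(plane("top",quad(k),.082)))
E
python3 r.py
```

```text
tcp carrier -95.07689336770427 1.7998329825209378 [-0.44963561 -0.31160842  0.6139669 ]
scene rear -84.22837636234613 -81.70730241800982 31.876981117561105 34.255871479028244
top rear -80.18617099273045 -69.62092022437629 -28.038598692062333 -5.756079794146498
carrier (array([626.5, 197.5]), array([ 83.7, 135.2]), 83.26)
```

Emit:
{"api": "servo_tool", "payload": {
  "deltas": "2 0 0 0 0; 2 0 0 0 0; 1 0 0 0 0; 1 0 0 0 0; 1 0 0 0 0; 0 0 0 0 0; 0 0 0 0 0"
}}

```text
clock: 31.3
eef_pos: [0.5387, 0.2095, 0.0718]
tcp_rot: [-0.0, 0.999, -0.051, -0.001]
wrist_force: [0.2, -0.3, 0.7]
grip_width: -0.0002
grasp_force: 0.0
```

Emit:
{"api": "servo_tool", "payload": {
  "deltas": "0.5 0 0 0 0; 0.5 0 0 0 0; 0.5 0 0 0 0; 0 0 0 0 0; 0 0 0 0 0"
}}

```text
clock: 31.72
eef_pos: [0.5402, 0.2094, 0.0718]
tcp_rot: [-0.0, 0.999, -0.051, -0.001]
wrist_force: [0.3, -0.8, -0.3]
grip_width: 0.0
grasp_force: 0.0
```

Emit:
{"api": "servo_tool", "payload": {
  "deltas": "0.5 0 0 0 0; 0.5 0 0 0 0; 0 0 0 0 0; 0 0 0 0 0"
}}

```text
clock: 32.05
eef_pos: [0.5412, 0.2093, 0.0718]
tcp_rot: [-0.0, 0.999, -0.051, -0.001]
wrist_force: [-0.0, -0.5, -0.2]
grip_width: 0.0001
grasp_force: 0.0
```

Emit:
{"api": "servo_tool", "payload": {
  "deltas": "0.5 0 0 0 0; 0.5 0 0 0 0; 0 0 0 0 0; 0 0 0 0 0"
}}

```text
clock: 32.38
eef_pos: [0.5414, 0.2092, 0.0716]
tcp_rot: [-0.0, 0.999, -0.051, -0.002]
wrist_force: [-2.1, 0.7, 0.7]
grip_width: -0.0
grasp_force: 1.1
```

Emit:
{"api": "servo_tool", "payload": {
  "deltas": "0.5 0 0 0 0; 0 0 0 0 0; 0.5 0 0 0 0; 0 0 0 0 0; 0 0 0 0 0"
}}

```text
clock: 32.8
eef_pos: [0.5415, 0.2091, 0.0714]
tcp_rot: [-0.0, 0.999, -0.051, -0.003]
wrist_force: [-4.6, 1.0, 2.8]
grip_width: 0.0
grasp_force: 2.7
```

The panel stopped at 541.4 mm with the force rising to 4.6 N, so it is against the back wall. I'll back off, rise and check.

Emit:
{"api": "servo_tool", "payload": {
  "deltas": "-3 0 0 0 0; -10 0 0 0 0; -15 0 0 0 0; -20 0 0 0 0; -20 0 -15 0 0; -10 0 -30 0 0; 0 0 -40 0 0; 0 0 -30 0 0; 0 0 0 0 0; 0 0 0 0 0"
}}

```text
clock: 33.63
eef_pos: [0.4679, 0.2177, 0.1898]
tcp_rot: [-0.001, 0.999, -0.051, 0.002]
wrist_force: [0.3, 0.5, -0.5]
grip_width: -0.0
grasp_force: 0.0
```

```bash
python3 r.py
python3 - <<'E'
from h import *
cc=np.array([626.1,197.7]);y=np.radians(-6.5);u=np.array([np.cos(y),np.sin(y)]);v=np.array([-u[1],u[0]])
print([(n,proj(c,[np.r_[cc+a*u+b*v,64]/1000])[0].round(1)) for n,a,b in(("L-74",-74,32),("R-74",-74,-32)) for c in("top","scene")])
h=cv2.cvtColor(get_image("scene")[:,:,::-1],cv2.COLOR_BGR2HSV)
# corner end heights: rear-edge protrusion row profile in the top view at mid panel
T=get_image("top"); c=cv2.cvtColor(T,cv2.COLOR_RGB2HSV)
for x in (160,170,178): print(x,[(r,tuple(int(q) for q in c[r,x])) for r in range(210,222)])
E
```

```text
tcp carrier -159.43630526891516 1.9807332926678427 [ 0.30661629  0.53195837 -0.47049569]
scene rear -75.50697050781375 -69.21693391207762 -22.768655317052716 33.86555165226724
top rear -72.79588429535326 -69.62092022437629 -26.967458495722052 30.61910121188053
carrier (array([626.1, 197.5]), array([ 84.2, 135.6]), 83.55)
[('L-74', array([154.2, 214.9])), ('L-74', array([233.7, 319.2])), ('R-74', array([184.2, 218.5])), ('R-74', array([258.2, 292.8]))]
160 [(210, (14, 125, 145)), (211, (14, 126, 144)), (212, (13, 88, 131)), (213, (26, 14, 149)), (214, (26, 10, 180)), (215, (21, 26, 165)), (216, (20, 77, 122)), (217, (19, 56, 109)), (218, (19, 52, 138)), (219, (19, 51, 146)), (220, (19, 53, 140)), (221, (18, 55, 139))]
170 [(210, (15, 125, 151)), (211, (15, 125, 151)), (212, (14, 122, 153)), (213, (14, 95, 142)), (214, (22, 18, 153)), (215, (23, 11, 181)), (216, (20, 29, 173)), (217, (19, 77, 136)), (218, (18, 61, 101)), (219, (18, 58, 124)), (220, (18, 54, 128)), (221, (17, 56, 127))]
178 [(210, (14, 125, 141)), (211, (14, 126, 142)), (212, (14, 124, 142)), (213, (14, 124, 144)), (214, (14, 93, 131)), (215, (21, 17, 149)), (216, (26, 11, 178)), (217, (21, 30, 170)), (218, (18, 72, 145)), (219, (19, 59, 126)), (220, (18, 56, 128)), (221, (19, 56, 122))]
```

The panel's rear edge stands about 6 mm out of the mouth in both views (-73 and -75.5 mm, against -74 when home). The carrier is where it was, and the arm is clear of everything. Handing in.

```bash
python3 -c "
from bench import *
print(sign_off())"
```

```text
the job is handed in; nothing more can be done
None
```

The panel is home in the carrier's upper groove, released, with the carrier unmoved in the camera check, and the job was handed in at about 34 s; I viewed 11 pictures, one over the limit of 10, and sign-off returned no verdict.

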